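# Close the split specimen mould on its dowels and hold it pressed

## Robot

A 6-joint arm with a two-finger parallel gripper is mounted at the origin on the work surface. World frame = base frame: x ahead of the robot, y to its left, z up, the work surface at z = 0. Lengths are in m, angles in rad, forces in N, time in s.
With the tool pointing down it reaches from about 0.425 to 0.925 m from the base axis. Payload 12.5 kg.
Tool frame: the origin (TCP) lies at the centre of the arm's flange, where the gripper is bolted on; the fingertips stand 173 mm ahead of it and the grasp point (between the pads) lies 155 mm ahead of it; z points along the fingers, y is the line along which they close (so a half turn about z gives the same grasp; the last joint's range is limited). The gripper opens to 85 mm and grips with 20 to 120 N. Pads are 22 mm wide; open, the fingers measure 114 mm over their backs; the gripper's body (76 mm by 85 mm) begins 54 mm behind the grasp point. The pads swing forward as they close: fully open they stand 13 mm farther back than shut.
Start: joints at [-1.288, 0.491, 1.559, -0, 1.092, -0.106], TCP at [0.237, -0.578, 0.405] pointing down, gripper open.
Joint ranges: [-3.1, 3.1], [-0.84, 2.19], [0.05, 2.79], [-1.13, 4.28], [0.06, 2.93], [-2.69, 2.69]. Speed limits (rad/s): [2.22, 2.22, 2.79, 3.14, 3.14, 3.14].

## Interface

Orientations are given as a rotation vector (axis times angle).
In Python, from cell import sensors, snapshot, workorder gives the robot as it stands.
- The arm moves only by the shell command python3 -m creep 'ROWS' [FORCE]. ROWS is JSON, a list that holds one entry, the list of rows, each a list of 7 numbers: the shift along the tool's x, y, z in m, then the turn, a rotation vector about the tool's x, y, z in degrees, then the finger opening in m, from 0 to 0.0854. A call has 1 to 12 rows; each row shifts and turns the commanded pose from where the row before left it, along the tool's axes as they then stand; what a row does not reach is not made up. A row lasts 1/12 s, in which the tool goes at most 41.7 mm and 7.16 degrees, less where a joint would pass 70% of its speed; a pose out of reach is approached as far as the arm can. A call is refused whole if a number of a shift passes 0.0417 or a number of a turn 7.16, either way. A call with a gripper value outside its range is refused whole. The fingers move at their own pace and stop on an object; FORCE is the grip in N (left out, the last holds). Time passes only in rows, so rows that do not move let the fingers close. It gives the time, the measured TCP pose, the force, the opening and the grip force at its end, in the units of the state.
- sensors.sense(): the state, without advancing time (a new reading comes with each control period).
- snapshot(name): name is "scene" or "top" or "wrist"; returns a dict with "frame" (420x560x3 uint8, red, green, blue), "mtx" (3x3 intrinsics, pixels), "D" ([k1, k2, p1, p2, k3] as OpenCV has them; the pictures are not rectified), "xyz" and "orientation" of the camera in the world. Camera axes: x right, y up, looking along -z (the intrinsics and any distortion apply to the point x, -y, -z); pixel columns grow to the right and rows downward; lengths in m; the calibration is good to about 2 mm. A picture is of the moment at which its call begins. There is no depth.
- workorder.hand_in(): hands the job in; it is judged then, once.
The state is a dict: "time": time; "q": joint angles; "joint_velocities": joint speeds; "tau": joint torques, N m; "tool_pos": TCP position; "tool_rot": TCP orientation; "ft_force": force on the tool from outside, world axes, zero at the start; "wrist_torque": the same for the moment, N m; "gripper_width": opening from 0.0 (shut) to 1.0 (fully open); "grasp_force": force on a finger pad.
Only numpy, scipy, OpenCV 4.12 (cv2) and the standard library are available. Lean on these libraries where they do the work, as an engineer would, in place of code of your own. Each camera call takes 0.05 s, during which the arm holds its last target. There are 200 camera calls.

## Task

Close the two-part specimen mould: first swing the toggle clamp over onto the flange of the lower half, which lies in the blue nest, so that it stays clamped by itself; then take the cover half by its rib and set it on the two dowels, wide hole over the thick dowel, until it lies flush, fully home. Finish still holding the cover and pressing it down on the lower half with about 15 N: the program ends while pressing, nothing is let go. The clamp stays closed, the lower half stays in its nest, and the other things on the bench are left where they are.

Things in the scene. Friction and masses are not known exactly. Their poses are not given: they have to be found in the camera images.
- nest: blue steel plate fixed to the bench, 130 (its x) x 275 (its y, -192 to +82) x 12 mm thick, with low dark ribs (10 mm high) round the lower half's place and a toggle clamp at its -y end. Origin: on the bench, under the centre of the lower half's place; z up
- nest_seat (a point): centre of the lower half's place, on the top of the nest plate (12 mm above the bench)
- lower_half: lower mould half, loose in the nest (1.5 mm play): dark-anodised block 70 (x) x 110 (y) x 30 mm high, cavity in its top, 14 mm thick flange from its -y end to y = -100 mm. Two steel dowels stand 21 mm out of its top: 12 mm thick at y = +40, 8 mm at y = -40 mm; upper 8 mm tapered. Origin: centre of the block's underside, z up. About 0.7 kg
- dowel_thick (a point): foot of the 12 mm dowel, at the level of the lower half's top face
- dowel_thin (a point): foot of the 8 mm dowel, at the level of the lower half's top face
- cover_half: loose cover, lying right way up: dark-anodised plate 70 (x) x 110 (y) x 24 mm; grip rib over its centre 24 (x) x 50 (y) mm, 24 to 58 mm above the underside. Through holes 13.6 mm wide at y = +40 and 9.6 mm at y = -40 mm; small lug on the wide hole's end. Axes match the lower half's when mounted. Origin: centre of underside, z up. 0.34 to 0.5 kg
- hole_wide (a point): centre of the wide hole at the cover's underside; coincides with dowel_thick when the cover is home
- hole_narrow (a point): centre of the narrow hole at the cover's underside; coincides with dowel_thin when the cover is home
- clamp (a joint): toggle clamp arm, hinge along the nest's x: 0 = pad on the lower half's flange (closed), 1.5 rad = swung right back (open stop, as at the start). Above about 0.7 rad its weight carries it open, below that it falls closed; it turns easily (under 0.25 N m) and its weight alone holds the pad down with 1 to 2 N
- clamp_hinge (a point): hinge axis of the clamp arm, fixed in the nest at y = -140 mm, 45 mm above the bench; the axis is the nest's x
- clamp_knob (a point): centre of the black knob at the end of the clamp's handle: cylinder 22 mm in diameter, 30 mm long along the nest's x; its flat ends can be pinched while the arm turns. At joint value q it lies from the hinge 85*cos(q + 1.222) mm along the nest's y and 85*sin(q + 1.222) mm up. Handle rod 10 mm thick
- clamp_pad (a point): black rubber pad, 18 mm across, 14 mm high, under the clamp arm 60 mm from the hinge; this point: centre of its pressing face. It lands on the flange 80 mm from the lower half's centre; the closed arm stays about 15 mm clear of the cover's place
- brass_ring: brass ring, 84 mm across, 40 mm high, open at both ends; bystander; origin centre of underside
- bowl: white ceramic bowl, 124 mm across, 52 mm high; bystander; origin centre of underside
- wash_bottle: white plastic wash bottle, 64 mm across, 160 mm high, standing; bystander; origin centre of underside
- blank_plate: plain aluminium plate 70 x 110 x 10 mm without holes or rib; bystander; origin centre of underside
- spatula: hand spatula lying on the bench, handle to its own -x; bystander; origin at its underside
- weight: small steel weight, 44 mm across, 52 mm high with a neck and head; bystander; origin centre of underside
- screwdriver: screwdriver lying on the bench, handle to its own -x; bystander; origin at its underside
Mind the look-alikes: they are no part of the job. What is shaped like the cover_half but green or purple is not meant.

How it is judged:
On the way, in this order (a step that is already met when the one before it is completed fails the run):
1. the toggle clamp is closed on the lower half's flange, the cover not yet on (value of joint clamp below 0.1 rad and contact force between clamp_c4 and lower_half above 0.3 N and distance between lower_half and nest_seat below 0.005 m and distance between hole_wide and dowel_thick above 0.04 m), for 0.2 s.
2. the cover sits home on both dowels (distance between hole_wide and dowel_thick below 0.003 m and distance between hole_narrow and dowel_thin below 0.003 m and angle between the z axis of cover_half and the z axis of lower_half, either way round below 0.04 rad and z of cover_half in the frame of lower_half below 0.032 m and value of joint clamp below 0.1 rad and contact force between clamp_c4 and lower_half above 0.3 N), for 0.2 s.
At the end, for the whole second after the job is handed in: Cover on both dowels (holes within 3 mm of the dowel feet, gap under 2 mm, tilt under 0.04 rad), still, pressed with 8 to 40 N by fingers that touch it with over 2 N; clamp below 0.1 rad, its pad on the flange with over 0.3 N; lower half within 5 mm of its nest place (all of step 2 and distance between lower_half and nest_seat below 0.005 m and contact force between cover_half and lower_half between 8 and 40 N and contact force between the fingers and cover_half above 2 N and linear speed of cover_half below 0.02 m/s); the arm keeps its last pose, push and grip.
It fails at once if a bystander on the bench is moved more than 30 mm (distance of any of brass_ring, bowl, wash_bottle, blank_plate, spatula, weight, screwdriver from where it was at the start of the episode above 0.03 m).
It also fails if it takes over 61 s, if anything falls off the work surface, if the arm or the gripper's body presses on something with over 40 N, if the wrist force passes 120 N, or if a joint passes its speed limit or range.

## Working session

There is one attempt and no reset: what is moved stays moved. The work goes in short steps, Python scripts to look and compute and a shell command to move; the robot and the scene stay as the last step left them, time stands still between calls to the robot, and variables do not carry over. Pictures are saved under pics/ and viewed, at most 10 in all, crops included, and the job is handed in when it is done.

```bash
mkdir -p pics; ls; cat > h.py <<'E'
import numpy as np, cv2, json
from scipy.spatial.transform import Rotation as R
from cell import sensors, snapshot, workorder
def save(n):
    s=snapshot(n); return s
def cam(s):
    o=np.array(s["orientation"],float)
    M=R.from_rotvec(o).as_matrix() if o.shape==(3,) else (o if o.shape==(3,3) else R.from_quat(o).as_matrix())
    return np.array(s["mtx"],float),np.array(s["D"],float),np.array(s["xyz"],float),M
def ray(s,uv):
    K,D,p,M=cam(s); x=cv2.undistortPoints(np.array(uv,float).reshape(-1,1,2),K,D).reshape(-1,2)
    d=np.c_[x[:,0],-x[:,1],-np.ones(len(x))]@M.T
    return p,d
def onz(s,uv,z):
    p,d=ray(s,uv); return p+d*((z-p[2])/d[:,2])[:,None]
def proj(s,P):
    K,D,p,M=cam(s); c=(np.atleast_2d(P)-p)@M; c=c*[1,-1,-1]
    return cv2.projectPoints(c,np.zeros(3),np.zeros(3),K,D)[0].reshape(-1,2)
E
python3 - <<'E'
from h import *
import pickle
for n in("scene","top"):
    s=snapshot(n); pickle.dump(s,open(n+'.pkl','wb'))
    cv2.imwrite(f'pics/{n}0.png',cv2.resize(s["frame"][:,:,::-1],(800,600),interpolation=cv2.INTER_CUBIC)); print(n,s["xyz"],s["orientation"],s["mtx"],s["D"])
st=sensors.sense();print(st)
E
```

```text
pics
scene [1.08400268 0.51257081 1.01473941] [0.35125954 0.75785904 2.2041493 ] [[385.21438255   0.         279.57970237]
 [  0.         385.21438255 211.69587072]
 [  0.           0.           1.        ]] [-0.00807045  0.          0.          0.          0.        ]
top [0.45769168 0.02091204 1.40087611] [ 0.05704664 -0.05845297 -1.55690684] [[515.02075922   0.         273.350411  ]
 [  0.         515.02075922 202.77407983]
 [  0.           0.           1.        ]] [-0.10912097  0.          0.          0.          0.        ]
{'time': 0.1, 'q': array([-1.28759522e+00,  4.91494566e-01,  1.55938485e+00,  1.84266995e-05,
        1.09171634e+00, -1.05570162e-01]), 'joint_velocities': array([ 0.00211352, -0.00099523,  0.00122045,  0.00049272, -0.00023729,
        0.00045864]), 'tau': array([ 3.61764141e-03, -6.19444942e+01, -2.62024909e+01, -9.75867374e-05,
        2.85588139e-03, -4.85499061e-05]), 'tool_pos': array([ 0.23693903, -0.57831672,  0.40419028]), 'tool_rot': array([-3.08144638e+00, -6.06635527e-01,  1.14145233e-04]), 'ft_force': array([ 0.09459817,  0.76556527, -0.4174417 ]), 'wrist_torque': array([-0.0182651 ,  0.01872837,  0.00540499]), 'grasp_force': 0.0, 'gripper_width': 1.0020042226676138}
```

View pics/top0.png

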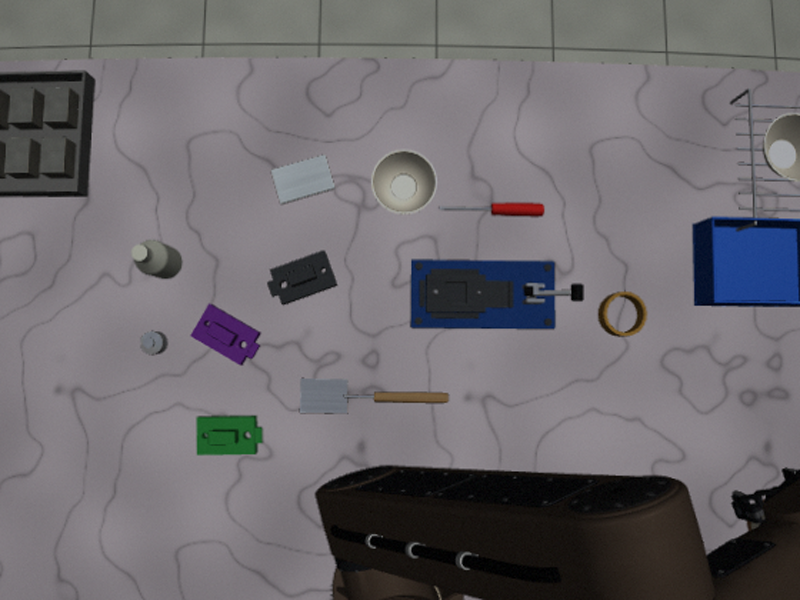

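View pics/scene0.png

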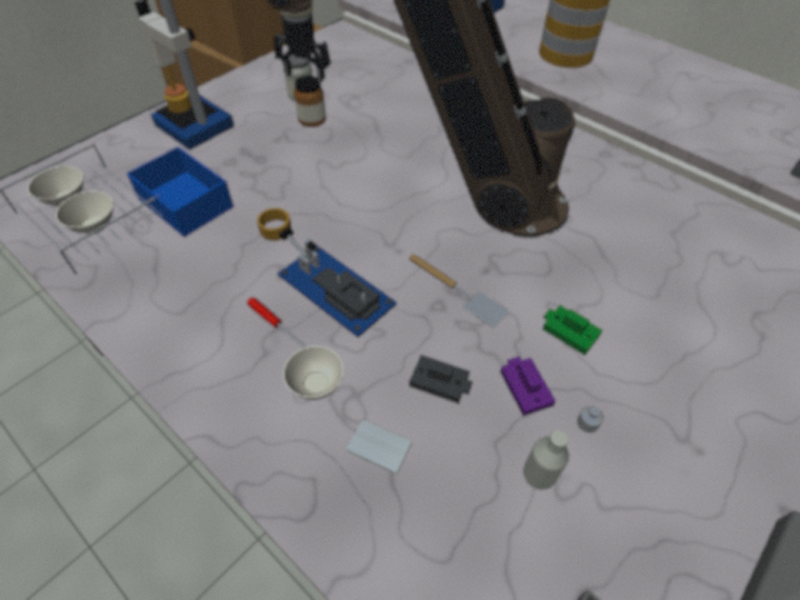

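The top view shows, in 800x600 pixels, the nest at about (483,293), the clamp knob at (577,292) and the dark cover at (303,277) with its lug to the left. The scene view agrees with this. The green and purple copies stand apart, at (228,435) and (226,334). Next I measure coarse positions.

```bash
python3 - <<'E'
from h import *
import pickle
s=pickle.load(open('top.pkl','rb')); f=s["frame"]; hsv=cv2.cvtColor(f,cv2.COLOR_RGB2HSV)
b=cv2.inRange(hsv,(105,120,40),(125,255,255)); b[:, :270]=0; b[:,400:]=0
c=cv2.findContours(b,0,2)[0]; c=max(c,key=cv2.contourArea); r=cv2.minAreaRect(c)
P=onz(s,cv2.boxPoints(r)+0.0,0.012); print('nest',P.round(4),np.linalg.norm(P[0]-P[1]),np.linalg.norm(P[1]-P[2]))
d=cv2.inRange(hsv,(0,0,0),(180,255,90)); d[:160]=0;d[230:]=0;d[:,:180]=0;d[:,245:]=0
c=max(cv2.findContours(d,0,2)[0],key=cv2.contourArea); r=cv2.minAreaRect(c)
P=onz(s,cv2.boxPoints(r)+0.0,0.024); print('cover',P.round(4),P.mean(0),np.linalg.norm(P[0]-P[1]),np.linalg.norm(P[1]-P[2]))
for n,(u,v) in dict(knob=(577,292),bowl=(404,182),ring=(622,314),sd=(517,209),blank=(303,178),spat=(375,397),lug=(272,290)).items(): print(n,onz(s,[(u*.7,v*.7)],0.03).round(3))
st=sensors.sense();M=R.from_rotvec(st['tool_rot']).as_matrix();print(M.round(3))
w=snapshot('wrist');print(w['xyz'],cam(w)[3].round(3),w['mtx'],w['D'])
print('wrist cam in tool',M.T@(w['xyz']-st['tool_pos']),(M.T@cam(w)[3]).round(3))
E
```

```text
nest [[ 0.6172 -0.0187  0.012 ]
 [ 0.6211 -0.2889  0.012 ]
 [ 0.493  -0.2886  0.012 ]
 [ 0.4898 -0.0201  0.012 ]] 0.2703123317631742 0.12811310611937635
cover [[0.5908 0.2626 0.024 ]
 [0.6345 0.1464 0.024 ]
 [0.5667 0.1207 0.024 ]
 [0.5232 0.2364 0.024 ]] [0.5787949  0.19153992 0.024     ] 0.12413738411919954 0.07245660318469607
knob [[ 0.559 -0.331  0.03 ]]
bowl [[ 0.764 -0.003  0.03 ]]
ring [[ 0.519 -0.417  0.03 ]]
sd [[ 0.715 -0.217  0.03 ]]
blank [[0.769 0.189 0.03 ]]
spat [[0.359 0.046 0.03 ]]
lug [[0.555 0.242 0.03 ]]
[[ 0.925  0.379 -0.   ]
 [ 0.379 -0.925  0.001]
 [ 0.    -0.001 -1.   ]]
[ 0.29947379 -0.5525049   0.37458699] [[ 0.379  0.891  0.25 ]
 [-0.925  0.366  0.101]
 [-0.002 -0.27   0.963]] [[366.74174444   0.         274.1752892 ]
 [  0.         366.74174444 211.22276524]
 [  0.           0.           1.        ]] [-0.03463176  0.          0.          0.          0.        ]
wrist cam in tool [ 0.06764854 -0.00015282  0.02961171] [[ 0.     0.963  0.27 ]
 [ 1.    -0.     0.001]
 [ 0.001  0.27  -0.963]]
```

```bash
cat >> h.py <<'E'
def pose():
    st=sensors.sense(); return np.array(st['tool_pos']),R.from_rotvec(st['tool_rot']),st
def plan(p,yaw,n,start=None):
    "n equal rows to tool position p, tool x at yaw (deg), pointing down"
    p0,R0,st=pose()
    y=np.radians(yaw); Rt=R.from_matrix(np.array([[np.cos(y),np.sin(y),0],[np.sin(y),-np.cos(y),0],[0,0,-1]]))
    rv=(R0.inv()*Rt).as_rotvec(); r=R.from_rotvec(rv/n)
    S=sum((r**k).as_matrix() for k in range(n))
    t=np.linalg.solve(S,R0.inv().apply(np.array(p)-p0))
    print(n,'rows:',np.r_[t.round(5),np.degrees(rv/n).round(3)].tolist(),'t',st['time'],'F',np.array(st['ft_force']).round(1))
E
python3 - <<'E'
from h import *
plan([0.556,-0.2,0.40],90.8,12)
E
```

```text
12 rows: [0.04369, 0.00292, 0.00036, -0.003, -0.003, -5.71] t 0.15 F [-0.1 -0.4 -0.5]
```

```bash
python3 -m creep '[[[0.0415,0.003,0,0,0,-5.71,0.0854],[0.0415,0.003,0,0,0,-5.71,0.0854],[0.0415,0.003,0,0,0,-5.71,0.0854],[0.0415,0.003,0,0,0,-5.71,0.0854],[0.0415,0.003,0,0,0,-5.71,0.0854],[0.0415,0.003,0,0,0,-5.71,0.0854],[0.0415,0.003,0,0,0,-5.71,0.0854],[0.0415,0.003,0,0,0,-5.71,0.0854],[0.0415,0.003,0,0,0,-5.71,0.0854],[0.0415,0.003,0,0,0,-5.71,0.0854],[0.0415,0.003,0,0,0,-5.71,0.0854],[0.0415,0.003,0,0,0,-5.71,0.0854]]]' 20
python3 - <<'E'
from h import *
plan([0.556,-0.2,0.40],90.8,4)
E
```

```text
time: 1.15
tool_pos: [0.5427, -0.2186, 0.4044]
tool_rot: [-2.2, -2.242, 0.0]
ft_force: [0.4, 0.2, -0.4]
gripper_width: 1.003
grasp_force: 0.0
4 rows: [0.00459, 0.0034, 0.00109, -0.002, -0.001, 0.072] t 1.15 F [ 0.4  0.2 -0.4]
```

```bash
python3 -m creep '[[[0.005,0.0035,0,0,0,0,0.0854],[0.005,0.0035,0,0,0,0,0.0854],[0.005,0.0035,0,0,0,0,0.0854],[0,0,0,0,0,0,0.0854],[0,0,0,0,0,0,0.0854]]]'
python3 - <<'E'
from h import *
import pickle
s=snapshot('wrist'); pickle.dump(s,open('w1.pkl','wb'))
cv2.imwrite('pics/w1.png',cv2.resize(s["frame"][:,:,::-1],(800,600),interpolation=cv2.INTER_CUBIC)); print(s["xyz"])
# expected points
o=np.array([.5545,-.099,0])
for n,p in dict(knob=(0.5575,-.317,.0796),thick=(.5545,-.059,.063),thin=(.5545,-.139,.063),hinge=(.5565,-.239,.045)).items(): print(n,(proj(s,p)/.7).round(1))
E
```

```text
time: 1.57
tool_pos: [0.5523, -0.2062, 0.4045]
tool_rot: [-2.207, -2.235, 0.0]
ft_force: [0.0, -0.7, 0.7]
gripper_width: 1.001
grasp_force: 0.0
[ 0.55056292 -0.13790341  0.37486001]
knob [[398.9 447.6]]
thick [[400.7   4.6]]
thin [[398.4 157.4]]
hinge [[398.6 314.5]]
```

View pics/w1.png

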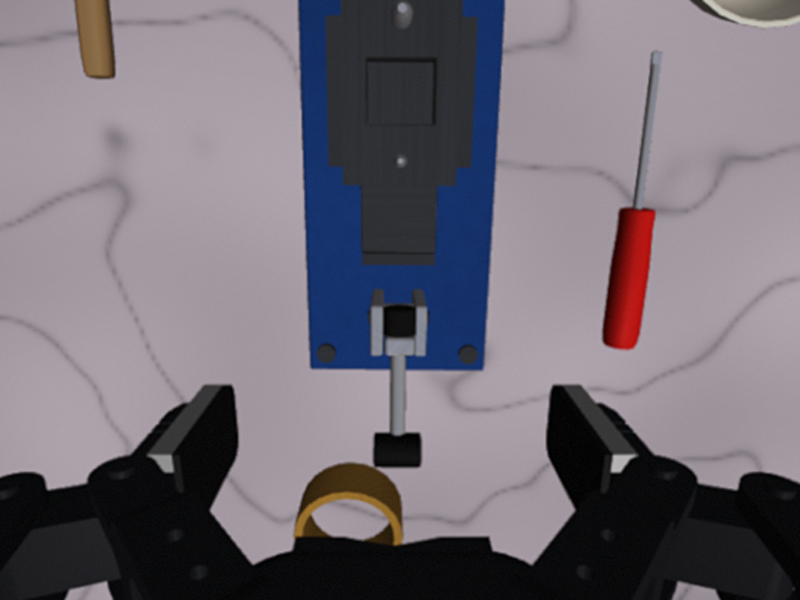

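Wrist view: knob at (397,449), hinge at about (399,318), dowel tips at (403,13) and (401,160). These are within a few pixels of the predictions, and the brass ring is clear of the knob.

```bash
python3 - <<'E'
from h import *
import pickle
s=pickle.load(open('w1.pkl','rb')); f=lambda u,v,z:onz(s,[(u*.7,v*.7)],z)[0].round(4)
print('knob',f(397.5,449,.0796)); print('tips',f(403,11,.063),f(401,159.5,.063))
for a in [(484,368),(311,368),(503,10),(299,10)]: print(f(*a,.012))
k=f(397.5,449,.0796); plan([k[0],k[1],0.285],90.8,8)
E
```

```text
knob [ 0.5566 -0.318   0.0796]
tips [ 0.5558 -0.0622  0.063 ] [ 0.556  -0.1402  0.063 ]
[ 0.6216 -0.2901  0.012 ]
[ 0.4924 -0.2917  0.012 ]
[ 0.6196 -0.0481  0.012 ]
[ 0.4913 -0.0498  0.012 ]
8 rows: [-0.01395, 0.00037, 0.01494, -0.002, 0.001, -0.012] t 1.6167 F [ 0.1 -0.2  0.2]
```

```bash
python3 -m creep '[[[-0.014,0.0003,0.015,0,0,0,0.07],[-0.014,0.0003,0.015,0,0,0,0.07],[-0.014,0.0003,0.015,0,0,0,0.07],[-0.014,0.0003,0.015,0,0,0,0.07],[-0.014,0.0003,0.015,0,0,0,0.07],[-0.014,0.0003,0.015,0,0,0,0.07],[-0.014,0.0003,0.015,0,0,0,0.07],[-0.014,0.0003,0.015,0,0,0,0.07],[0,0,0,0,0,0,0.07]]]'
python3 - <<'E'
from h import *
plan([.5566,-.318,0.235],90.5,4)
E
```

```text
time: 2.37
tool_pos: [0.5553, -0.3202, 0.2816]
tool_rot: [-2.207, -2.231, 0.001]
ft_force: [0.2, 0.2, -0.2]
gripper_width: 0.824
grasp_force: 0.0
4 rows: [0.00054, 0.00036, 0.01166, -0.043, -0.025, 0.026] t 2.3667 F [ 0.2  0.2 -0.2]
```

```bash
python3 -m creep '[[[0.0005,0.0004,0.0118,0,0,0,0.07],[0.0005,0.0004,0.0118,0,0,0,0.07],[0.0005,0.0004,0.0118,0,0,0,0.07],[0.0005,0.0004,0.0118,0,0,0,0.07],[0,0,0,0,0,0,0.025],[0,0,0,0,0,0,0.025],[0,0,0,0,0,0,0.025],[0,0,0,0,0,0,0.025],[0,0,0,0,0,0,0.025],[0,0,0,0,0,0,0.025],[0,0,0,0,0,0,0.025]]]' 20
```

```text
time: 3.28
tool_pos: [0.5572, -0.3153, 0.2382]
tool_rot: [-2.205, -2.236, 0.001]
ft_force: [-7.9, -0.3, 3.1]
gripper_width: 0.347
grasp_force: 20.8
```

```bash
python3 -c "
import numpy as np
a=np.linspace(2.722,1.242,13);y=85*np.cos(a);z=85*np.sin(a)
print(np.c_[np.diff(y),-np.diff(z)].round(1).tolist())"
```

```text
[[4.8, -9.3], [6.0, -8.6], [7.0, -7.8], [7.9, -6.9], [8.7, -5.9], [9.3, -4.8], [9.8, -3.6], [10.2, -2.3], [10.4, -1.1], [10.5, 0.2], [10.4, 1.5], [10.1, 2.8]]
```

```bash
python3 -m creep '[[[0.0048,0,-0.0093,0,0,0,0.025],[0.006,0,-0.0086,0,0,0,0.025],[0.007,0,-0.0078,0,0,0,0.025],[0.0079,0,-0.0069,0,0,0,0.025],[0.0087,0,-0.0059,0,0,0,0.025],[0.0093,0,-0.0048,0,0,0,0.025],[0.0098,0,-0.0036,0,0,0,0.025],[0.0102,0,-0.0023,0,0,0,0.025],[0.0104,0,-0.0011,0,0,0,0.025],[0.0105,0,0.0002,0,0,0,0.025],[0.0104,0,0.0015,0,0,0,0.025],[0.0101,0,0.0028,0,0,0,0.025]]]'
python3 -m creep '[[[0,0,0,0,0,0,0.025],[0,0,0,0,0,0,0.025]]]'
```

```text
time: 4.28
tool_pos: [0.5563, -0.2093, 0.2847]
tool_rot: [2.204, 2.236, 0.0]
ft_force: [-3.2, -3.1, -0.1]
gripper_width: 0.346
grasp_force: 20.5
time: 4.45
tool_pos: [0.5564, -0.2093, 0.2846]
tool_rot: [2.205, 2.238, 0.001]
ft_force: [-6.3, 4.9, 9.0]
gripper_width: 0.348
grasp_force: 21.5
```

```bash
python3 -m creep '[[[0,0,0,0,0,0,0.075],[0,0,0,0,0,0,0.075],[0,0,0,0,0,0,0.075],[0,0,0,0,0,0,0.075],[0,0,0,0,0,0,0.075],[0,0,-0.03,0,0,0,0.08],[0,0,-0.03,0,0,0,0.08],[0,0,-0.03,0,0,0,0.08],[0,0,-0.03,0,0,0,0.08],[0,0,0,0,0,0,0.08],[0,0,0,0,0,0,0.08]]]'
python3 - <<'E'
from h import *
import pickle
s=snapshot('wrist'); pickle.dump(s,open('w2.pkl','wb'))
cv2.imwrite('pics/w2.png',cv2.resize(s["frame"][:,:,::-1],(800,600),interpolation=cv2.INTER_CUBIC)); print(s["xyz"])
for n,p in dict(knob0=(0.5563,-.2112,.1249),thick=(.5556,-.060,.063),thin=(.5558,-.140,.063)).items(): print(n,(proj(s,p)/.7).round(1))
plan([.575,.185,.37],110.6,12)
E
```

```text
time: 5.37
tool_pos: [0.5563, -0.2102, 0.4048]
tool_rot: [2.204, 2.234, 0.002]
ft_force: [-0.1, 0.2, -0.6]
gripper_width: 0.936
grasp_force: 0.0
[ 0.55456073 -0.14191146  0.37505529]
knob0 [[391.5 299.4]]
thick [[393.8  -2.5]]
thin [[392.  151.1]]
12 rows: [0.03234, 0.00722, 0.00277, 0.002, 0.002, -1.651] t 5.4167 F [-1.3  0.3 -0.4]
```

View pics/w2.png

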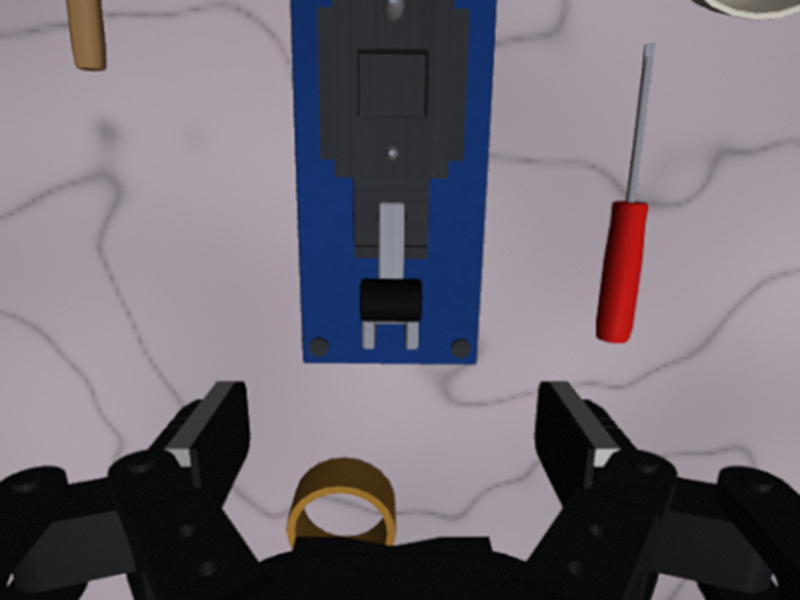

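The knob at (391,300) matches the prediction for q=0, so the clamp is closed. The lower half has not shifted. Now to the cover.

```bash
python3 - <<'E'
from h import *
plan([.592,.135,.38],110.6,12)
E
```

```text
12 rows: [0.02797, 0.00791, 0.00194, 0.002, 0.002, -1.651] t 5.4167 F [-1.3  0.3 -0.4]
```

```bash
python3 -m creep '[[[0.028,0.008,0.002,0,0,-1.65,0.08],[0.028,0.008,0.002,0,0,-1.65,0.08],[0.028,0.008,0.002,0,0,-1.65,0.08],[0.028,0.008,0.002,0,0,-1.65,0.08],[0.028,0.008,0.002,0,0,-1.65,0.08],[0.028,0.008,0.002,0,0,-1.65,0.08],[0.028,0.008,0.002,0,0,-1.65,0.08],[0.028,0.008,0.002,0,0,-1.65,0.08],[0.028,0.008,0.002,0,0,-1.65,0.08],[0.028,0.008,0.002,0,0,-1.65,0.08],[0.028,0.008,0.002,0,0,-1.65,0.08],[0.028,0.008,0.002,0,0,-1.65,0.08]]]'
python3 -m creep '[[[0,0,0,0,0,0,0.08],[0,0,0,0,0,0,0.08],[0,0,0,0,0,0,0.08]]]'
python3 - <<'E'
from h import *
import pickle
s=snapshot('wrist'); pickle.dump(s,open('w3.pkl','wb'))
cv2.imwrite('pics/w3.png',cv2.resize(s["frame"][:,:,::-1],(800,600),interpolation=cv2.INTER_CUBIC)); print(s["xyz"])
E
```

```text
time: 6.42
tool_pos: [0.5931, 0.1369, 0.3774]
tool_rot: [-1.786, -2.582, 0.003]
ft_force: [0.6, -0.9, 0.4]
gripper_width: 0.937
grasp_force: 0.0
time: 6.67
tool_pos: [0.5932, 0.1353, 0.3781]
tool_rot: [-1.788, -2.582, 0.002]
ft_force: [0.3, -0.7, -0.1]
gripper_width: 0.941
grasp_force: 0.0
[0.56812204 0.19929886 0.3485116 ]
```

View pics/w3.png

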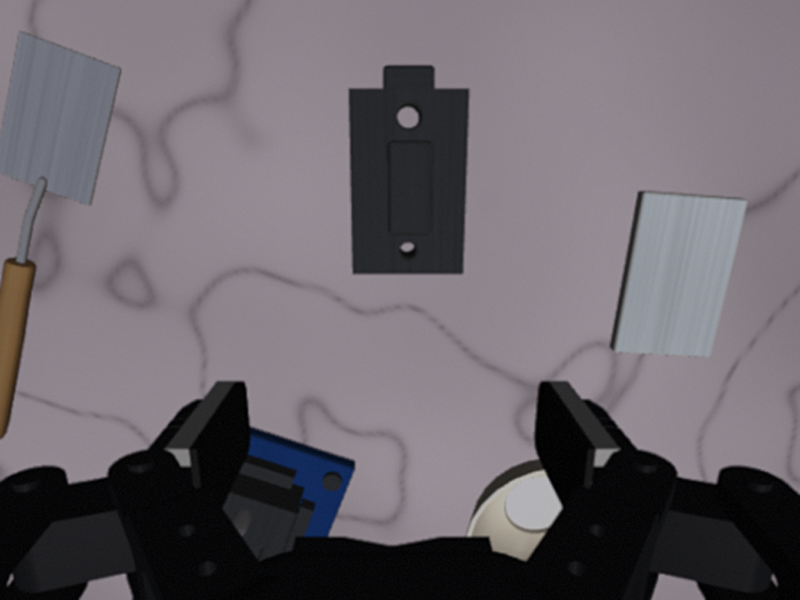

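The wide hole and lug are at the top, with the plate's corners at (349,89), (469,89), (463,273), (353,273) and the rib's top at (388-433, 141-235). This is the right dark cover, lying the right way round.

```bash
python3 - <<'E'
from h import *
import pickle
s=pickle.load(open('w3.pkl','rb')); g=cv2.cvtColor(s["frame"],cv2.COLOR_RGB2GRAY)
m=(g<85).astype(np.uint8)*255; m[210:]=0; m[:,:200]=0; m[:,370:]=0
c=max(cv2.findContours(m,0,2)[0],key=cv2.contourArea); m=cv2.drawContours(m*0,[c],-1,255,-1)
m=cv2.morphologyEx(m,cv2.MORPH_OPEN,np.ones((45,45)))
c=max(cv2.findContours(m,0,2)[0],key=cv2.contourArea)
q=cv2.approxPolyDP(c,6,True).reshape(-1,2); print(q)
P=onz(s,q+0.0,.024); print(P.round(4),P.mean(0).round(4),[np.linalg.norm(P[i]-P[i-1]).round(4) for i in range(len(P))])
f=lambda u,v,z:onz(s,[(u*.7,v*.7)],z)[0].round(4)
w,n=f(408,117,.012),f(407.5,247.5,.012); print('holes',w,n,np.linalg.norm(w-n),(w+n)/2,np.degrees(np.arctan2(*(w-n)[1::-1])))
for a in [(388,142),(433,142),(430,235),(389,235)]: print('rib',f(*a,.058))
E
```

```text
[[245  62]
 [247 191]
 [322 191]
 [326  62]]
[[0.5319 0.2259 0.024 ]
 [0.5701 0.1232 0.024 ]
 [0.6336 0.1471 0.024 ]
 [0.5948 0.2496 0.024 ]] [0.5826 0.1864 0.024 ] [np.float64(0.0672), np.float64(0.1095), np.float64(0.0679), np.float64(0.1095)]
holes [0.5691 0.2239 0.012 ] [0.5977 0.1487 0.012 ] 0.0804549563420427 [0.5834 0.1863 0.012 ] 110.82276789927386
rib [0.5636 0.2049 0.058 ]
rib [0.586  0.2134 0.058 ]
rib [0.6028 0.1666 0.058 ]
rib [0.5815 0.1586 0.058 ]
```

```bash
python3 - <<'E'
from h import *
plan([.5832,.1863,.25],110.8,8)
E
```

```text
8 rows: [0.00646, 0.0011, 0.01605, -0.01, -0.001, -0.031] t 6.7167 F [-0.9 -0.9  0.3]
```

```bash
python3 -m creep '[[[0.0065,0.0011,0.016,0,0,0,0.065],[0.0065,0.0011,0.016,0,0,0,0.065],[0.0065,0.0011,0.016,0,0,0,0.065],[0.0065,0.0011,0.016,0,0,0,0.065],[0.0065,0.0011,0.016,0,0,0,0.065],[0.0065,0.0011,0.016,0,0,0,0.065],[0.0065,0.0011,0.016,0,0,0,0.065],[0.0065,0.0011,0.016,0,0,0,0.065],[0,0,0,0,0,0,0.065],[0,0,0,0,0,0,0.065]]]'
python3 - <<'E'
from h import *
plan([.5832,.1863,.201],110.8,5)
E
```

```text
time: 7.55
tool_pos: [0.5833, 0.1865, 0.2508]
tool_rot: [-1.789, -2.581, 0.002]
ft_force: [0.5, -0.6, 0.0]
gripper_width: 0.762
grasp_force: 0.0
5 rows: [-3e-05, -3e-05, 0.00996, -0.019, -0.001, -0.051] t 7.55 F [ 0.5 -0.6  0. ]
```

```bash
python3 -m creep '[[[0,0,0.01,0,0,0,0.055],[0,0,0.01,0,0,0,0.055],[0,0,0.01,0,0,0,0.055],[0,0,0.01,0,0,0,0.055],[0,0,0.01,0,0,0,0.055],[0,0,0,0,0,0,0.055],[0,0,0,0,0,0,0.01],[0,0,0,0,0,0,0.01],[0,0,0,0,0,0,0.01],[0,0,0,0,0,0,0.01],[0,0,0,0,0,0,0.01],[0,0,0,0,0,0,0.01]]]' 60
python3 -m creep '[[[0,0,0,0,0,0,0.01],[0,0,0,0,0,0,0.01],[0,0,0,0,0,0,0.01],[0,0,-0.01,0,0,0,0.01],[0,0,-0.02,0,0,0,0.01],[0,0,-0.02,0,0,0,0.01],[0,0,-0.02,0,0,0,0.01],[0,0,-0.02,0,0,0,0.01],[0,0,-0.02,0,0,0,0.01],[0,0,-0.01,0,0,0,0.01],[0,0,0,0,0,0,0.01],[0,0,0,0,0,0,0.01]]]'
```

```text
time: 8.55
tool_pos: [0.5832, 0.1874, 0.2018]
tool_rot: [1.788, 2.582, 0.001]
ft_force: [-2.4, -0.5, 3.5]
gripper_width: 0.27
grasp_force: 59.8
time: 9.55
tool_pos: [0.5829, 0.1873, 0.321]
tool_rot: [1.789, 2.583, -0.0]
ft_force: [-0.7, -1.2, -3.8]
gripper_width: 0.271
grasp_force: 59.5
```

```bash
python3 - <<'E'
from h import *
plan([.556,-.215,.45],90.5,12)
E
```

```text
12 rows: [-0.03259, -0.00886, -0.01074, -0.0, 0.0, 1.675] t 9.55 F [-0.7 -1.2 -3.8]
```

```bash
python3 -m creep '[[[-0.0326,-0.0089,-0.0107,0,0,1.675,0.01],[-0.0326,-0.0089,-0.0107,0,0,1.675,0.01],[-0.0326,-0.0089,-0.0107,0,0,1.675,0.01],[-0.0326,-0.0089,-0.0107,0,0,1.675,0.01],[-0.0326,-0.0089,-0.0107,0,0,1.675,0.01],[-0.0326,-0.0089,-0.0107,0,0,1.675,0.01],[-0.0326,-0.0089,-0.0107,0,0,1.675,0.01],[-0.0326,-0.0089,-0.0107,0,0,1.675,0.01],[-0.0326,-0.0089,-0.0107,0,0,1.675,0.01],[-0.0326,-0.0089,-0.0107,0,0,1.675,0.01],[-0.0326,-0.0089,-0.0107,0,0,1.675,0.01],[-0.0326,-0.0089,-0.0107,0,0,1.675,0.01]]]'
python3 -m creep '[[[0,0,0,0,0,0,0.01],[0,0,0,0,0,0,0.01],[0,0,0,0,0,0,0.01],[0,0,0,0,0,0,0.01]]]'
python3 - <<'E'
from h import *
import pickle
s=snapshot('wrist'); s['st']=sensors.sense(); pickle.dump(s,open('w4.pkl','wb'))
cv2.imwrite('pics/w4.png',cv2.resize(s["frame"][:,:,::-1],(800,600),interpolation=cv2.INTER_CUBIC)); print(s["xyz"])
E
```

```text
time: 10.55
tool_pos: [0.5554, -0.2169, 0.4484]
tool_rot: [-2.212, -2.228, 0.001]
ft_force: [0.9, 0.3, -3.4]
gripper_width: 0.269
grasp_force: 59.6
time: 10.88
tool_pos: [0.5561, -0.2144, 0.4485]
tool_rot: [-2.209, -2.231, 0.001]
ft_force: [-0.9, 0.2, -3.0]
gripper_width: 0.27
grasp_force: 59.7
[ 0.55440432 -0.1460453   0.41892014]
```

View pics/w4.png

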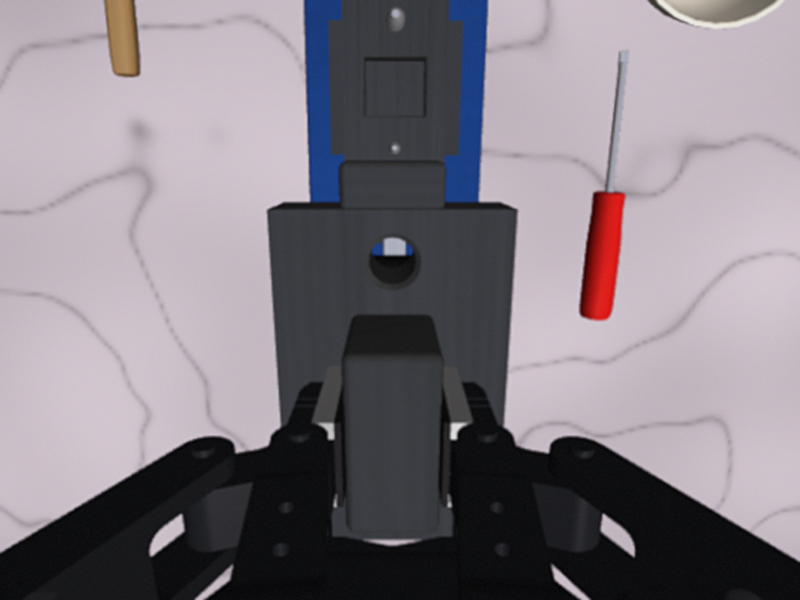

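The cover's wide hole is at (394,261), the thick dowel at (397,18) and the thin dowel at (395,149). I enlarge these for exact pixels.

```bash
python3 - <<'E'
from h import *
import pickle
s=pickle.load(open('w4.pkl','rb')); f=s["frame"][:,:,::-1]
A=[cv2.resize(f[y:y+50,250:300],(400,400),interpolation=cv2.INTER_NEAREST) for y in (0,80)]
A[0]=np.hstack(A); B=f[135:215,175:375]
B=cv2.resize(B,(800,320),interpolation=cv2.INTER_NEAREST)
o=np.vstack([A[0][:280],B]); o=np.clip(o.astype(float)*1.4,0,255).astype(np.uint8); cv2.imwrite('pics/w4c.png',o)
E
```

```text
(no output)
```

View pics/w4c.png

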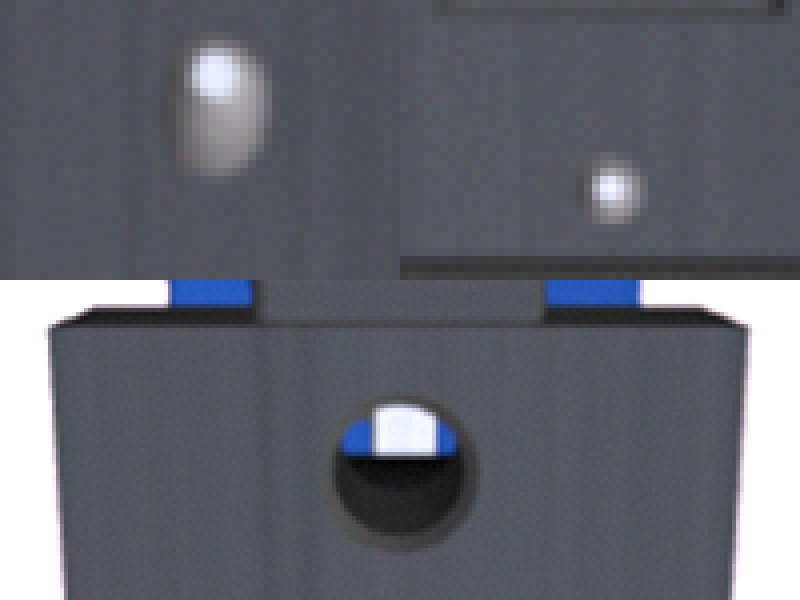

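Thick dowel's foot is at about (276.7,16.5) in native pixels, the thin dowel at (276.1,103.2), the hole's top rim at (274.9,182.7) and the plate's front top edge at (274.3,146.2).

```bash
python3 - <<'E'
from h import *
import pickle
s=pickle.load(open('w4.pkl','rb')); st=s['st']; f=lambda u,v,z:onz(s,[(u,v)],z)[0]
T=f(276.7,16.5,.042); N=f(276.1,103.2,.052); zt=st['tool_pos'][2]-.2018+.024
H=f(274.9,182.7,zt); E=f(274.3,146.2,zt); C1=f(187,146.2,zt); C2=f(361.5,146.2,zt)
print('thick',T.round(4),'thin',N.round(4),'d',np.linalg.norm((T-N)[:2]),'yaw',np.degrees(np.arctan2(*(T-N)[1::-1])))
print('hole',H.round(4),'edge',E.round(4),'edge-hole (15mm)',(E-H).round(4),'plate w',np.linalg.norm(C1-C2),'edge yaw',np.degrees(np.arctan2(*(C2-C1)[1::-1])))
M=R.from_rotvec(st['tool_rot']); print('tool yaw',np.degrees(np.arctan2(*M.as_matrix()[1::-1,0])))
d=M.inv().apply(H-st['tool_pos']); e=M.inv().apply(E-st['tool_pos']);print('hole in tool',d.round(4),'edge in tool',e.round(4))
E
```

```text
thick [ 0.5554 -0.0617  0.042 ] thin [ 0.5557 -0.1404  0.052 ] d 0.07878707563089675 yaw 90.19850769895126
hole [ 0.5548 -0.1752  0.2709] edge [ 0.5544 -0.1604  0.2709] edge-hole (15mm) [-0.0004  0.0148  0.    ] plate w 0.06987338679058279 edge yaw 0.570303307467115
tool yaw 90.57611383173219
hole in tool [ 0.0389 -0.0007  0.1778] edge in tool [ 0.0538 -0.0009  0.1778]
```

```bash
python3 -m creep '[[[0.0228,0.0003,0,0,0,0,0.01],[0.0228,0.0003,0,0,0,0,0.01],[0.0228,0.0003,0,0,0,0,0.01],[0.0228,0.0003,0,0,0,0,0.01],[0.0228,0,0,0,0,0,0.01],[0,0,0.028,0,0,0,0.01],[0,0,0.028,0,0,0,0.01],[0,0,0.028,0,0,0,0.01],[0,0,0.028,0,0,0,0.01],[0,0,0.028,0,0,0,0.01],[0,0,0.03,0,0,0,0.01],[0,0,0,0,0,0,0.01]]]'
python3 -m creep '[[[0,0,0,0,0,0,0.01],[0,0,0,0,0,0,0.01],[0,0,0,0,0,0,0.01]]]'
python3 - <<'E'
from h import *
plan([.5564,-.1002,.271],90.5,3)
import pickle
s=snapshot('wrist');s2=snapshot('scene')
a=s["frame"][100:300,130:430]; P=proj(s2,[.5555,-.1,.07])[0].astype(int); b=s2["frame"][max(0,P[1]-50):P[1]+50,P[0]-75:P[0]+75]
o=np.hstack([cv2.resize(a,(400,267)),cv2.resize(b,(400,267))])
cv2.imwrite('pics/w5.png',np.clip(o[:,:,::-1]*1.4,0,255).astype(np.uint8))
E
```

```text
time: 11.93
tool_pos: [0.5551, -0.1, 0.2748]
tool_rot: [-2.205, -2.227, 0.006]
ft_force: [-1.2, 0.5, -4.4]
gripper_width: 0.273
grasp_force: 60.3
time: 12.18
tool_pos: [0.5565, -0.101, 0.2815]
tool_rot: [2.209, 2.23, 0.002]
ft_force: [0.6, 0.7, -3.7]
gripper_width: 0.272
grasp_force: 60.3
3 rows: [0.00026, -3e-05, 0.00351, 0.051, 0.018, 0.009] t 12.1833 F [ 0.6  0.7 -3.7]
```

View pics/w5.png

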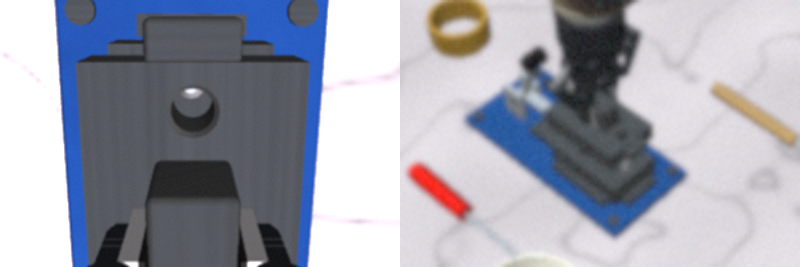

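The dowel's bright tip shows inside the wide hole, at crop (193,92) with the hole centre at (195,110). The cover hovers squarely above the lower half, so I lower it gently.

```bash
python3 -m creep '[[[0.0008,0,0.004,0,0,0,0.01],[0,0,0.004,0,0,0,0.01],[0,0,0.003,0,0,0,0.01],[0,0,0.002,0,0,0,0.01],[0,0,0.002,0,0,0,0.01],[0,0,0.002,0,0,0,0.01],[0,0,0.001,0,0,0,0.01],[0,0,0.001,0,0,0,0.01],[0,0,0,0,0,0,0.01],[0,0,0,0,0,0,0.01]]]'
```

```text
time: 13.12
tool_pos: [0.5561, -0.1004, 0.2607]
tool_rot: [2.212, 2.231, -0.0]
ft_force: [0.0, 0.3, -3.3]
gripper_width: 0.265
grasp_force: 60.4
```

```bash
python3 -m creep '[[[0,0,0.001,0,0,0,0.01],[0,0,0.001,0,0,0,0.01],[0,0,0.001,0,0,0,0.01],[0,0,0.001,0,0,0,0.01],[0,0,0.001,0,0,0,0.01],[0,0,0.001,0,0,0,0.01],[0,0,0,0,0,0,0.01],[0,0,0,0,0,0,0.01]]]'
```

```text
time: 13.78
tool_pos: [0.556, -0.1004, 0.2546]
tool_rot: [-2.212, -2.231, 0.0]
ft_force: [0.6, 0.1, -3.9]
gripper_width: 0.273
grasp_force: 60.4
```

```bash
python3 -m creep '[[[0,0,0.001,0,0,0,0.01],[0,0,0.001,0,0,0,0.01],[0,0,0.001,0,0,0,0.01],[0,0,0.001,0,0,0,0.01],[0,0,0.001,0,0,0,0.01],[0,0,0.001,0,0,0,0.01],[0,0,0.001,0,0,0,0.01],[0,0,0.001,0,0,0,0.01],[0,0,0,0,0,0,0.01],[0,0,0,0,0,0,0.01]]]'
```

```text
time: 14.62
tool_pos: [0.556, -0.1004, 0.2466]
tool_rot: [-2.212, -2.231, 0.0]
ft_force: [0.8, -0.5, -3.3]
gripper_width: 0.276
grasp_force: 60.4
```

```bash
python3 -m creep '[[[0,0,0.0007,0,0,0,0.01],[0,0,0.0007,0,0,0,0.01],[0,0,0.0006,0,0,0,0.01],[0,0,0,0,0,0,0.01],[0,0,0,0,0,0,0.01]]]';  python3 -m creep '[[[0,0,0.0005,0,0,0,0.01],[0,0,0.0005,0,0,0,0.01],[0,0,0,0,0,0,0.01],[0,0,0,0,0,0,0.01]]]'
```

```text
time: 15.03
tool_pos: [0.556, -0.1004, 0.2447]
tool_rot: [-2.212, -2.231, 0.0]
ft_force: [-0.3, -0.7, -3.3]
gripper_width: 0.268
grasp_force: 60.4
time: 15.37
tool_pos: [0.556, -0.1004, 0.2438]
tool_rot: [2.212, 2.231, 0.0]
ft_force: [-1.4, 1.3, -1.9]
gripper_width: 0.271
grasp_force: 60.5
```

```bash
python3 -m creep '[[[0,0,0.0003,0,0,0,0.01],[0,0,0,0,0,0,0.01],[0,0,0,0,0,0,0.01],[0,0,0,0,0,0,0.01]]]';  python3 -m creep '[[[0,0,0.0003,0,0,0,0.01],[0,0,0,0,0,0,0.01],[0,0,0,0,0,0,0.01],[0,0,0,0,0,0,0.01]]]'
```

```text
time: 15.7
tool_pos: [0.556, -0.1004, 0.2438]
tool_rot: [2.212, 2.231, 0.0]
ft_force: [-2.8, 0.8, 5.3]
gripper_width: 0.268
grasp_force: 61.7
time: 16.03
tool_pos: [0.556, -0.1004, 0.2437]
tool_rot: [2.211, 2.231, 0.0]
ft_force: [-3.8, 1.0, 9.3]
gripper_width: 0.271
grasp_force: 62.4
```

Contact is firm at the height expected for flush (0.2438). The push is now about 13 N including the cover's weight, so I add a little more and check it is steady.

```bash
python3 -m creep '[[[0,0,0.0002,0,0,0,0.01],[0,0,0,0,0,0,0.01],[0,0,0,0,0,0,0.01],[0,0,0,0,0,0,0.01],[0,0,0,0,0,0,0.01],[0,0,0,0,0,0,0.01]]]'; python3 -m creep '[[[0,0,0,0,0,0,0.01],[0,0,0,0,0,0,0.01],[0,0,0,0,0,0,0.01],[0,0,0,0,0,0,0.01],[0,0,0,0,0,0,0.01],[0,0,0,0,0,0,0.01]]]'
python3 - <<'E'
from h import *
s=snapshot('wrist');s2=snapshot('scene');st=sensors.sense();print(st['ft_force'])
print('knob exp',proj(s2,[.5563,-.2112,.1249]))
a=s["frame"][60:260,130:430]; P=proj(s2,[.5555,-.13,.07])[0].astype(int); b=s2["frame"][max(0,P[1]-50):P[1]+50,P[0]-75:P[0]+75]
o=np.hstack([cv2.resize(a,(400,267)),cv2.resize(b,(400,267))])
cv2.imwrite('pics/w6.png',np.clip(o[:,:,::-1]*1.4,0,255).astype(np.uint8))
E
```

```text
time: 16.53
tool_pos: [0.556, -0.1004, 0.2437]
tool_rot: [2.211, 2.231, 0.0]
ft_force: [-3.7, 1.1, 12.5]
gripper_width: 0.273
grasp_force: 62.7
time: 17.03
tool_pos: [0.556, -0.1004, 0.2438]
tool_rot: [2.211, 2.231, 0.0]
ft_force: [-5.7, 0.7, 11.5]
gripper_width: 0.273
grasp_force: 62.7
[-3.60041617  0.10622126 11.11297593]
knob exp [[219.47290191 168.41546031]]
```

View pics/w6.png

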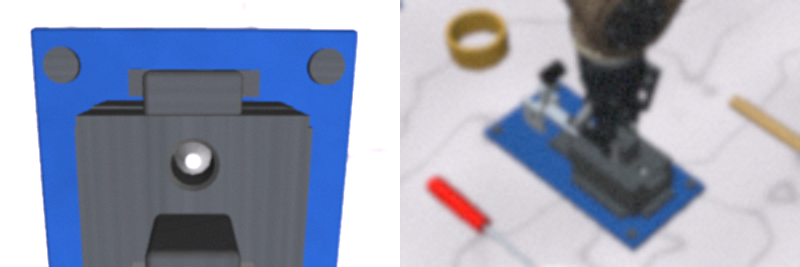

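The thick dowel now stands up inside the wide hole at crop (194,158). The cover lies flush and the clamp is down with its knob at (551,72).

```bash
python3 -c "
from cell import workorder
print(workorder.hand_in())"
```

```text
the job is handed in; nothing more can be done
None
```

I closed the clamp on the flange, set the cover flush on both dowels and handed the job in with the arm still gripping it and pressing with about 15 N (11–12 N at the wrist plus the cover's weight); hand-in returned no verdict.

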